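Set the thickness gate to the reference plate

TASK

Set the thickness gate to the square steel plate that lies under its stop screw: turn the blue T-handled driver clockwise until the screw just rests on the plate. Then press a fingertip on the part of the plate that shows in front of the bridge and draw it back towards you along the slideway, out from under the screw, until it meets the front lip. Leave the screw as set, lift the plate off by its sides and lay it flat in the grey tray, without disturbing anything else.

Things in the scene. Friction and masses are not known exactly. Their poses are not given: they have to be found in the camera images.
- gate: Thickness gate, heavy, immovable. Origin: bench level under the screw axis; x points away from the robot along the slideway, z up. Grey base 100 wide (y), x=-52 to 34 (mm), with steel slideway floor at z=10 and guide strips (y=31.5 to 50 each side, tops z=21) that hide the plate's sides. Steel bridge x=-12 to 12, z=28.5 to 40, brass bush 19 across to z=43. Rear stop at x=22. Oiled: friction about 0.12.
- landing (a point): On the slideway floor (10 above the bench), 87 in front of the screw axis: where the plate's centre comes when it meets the lip. From 52 in front of the axis the slideway is a tongue only 44 wide and 10 high, which the plate overhangs by 8 each side, so it can be gripped there; the lip stands 117 to 123 in front of the axis, 3.5 above the floor. Axes as the gate's.
- stop_tip (a point): Centre of the lower end (6 mm across) of the stop screw, on the gate's axis. Starts 2.5 to 4.5 mm above the plate, so 24.5 to 26.5 above the gate's origin; 22 when it rests on the plate. Right-hand steep thread: 10 mm a turn (1 mm per 0.63 rad), clockwise from above lowers it; it stays where it is left.
- driver: T-handled slip-clutch driver, held in the head of the stop screw (cannot be lifted out); it keeps its height while the screw tip goes down. Blue bar with black ends, 42 long, 12.5 thick, 13 high, at any yaw; x axis along the bar, z up. Origin on the screw axis 7.5 below the bar's middle. Takes about 0.07 N m to turn. Once the screw rests on the plate the clutch slips: turning on does no harm and the plate is pinched only lightly (about 3 N).
- driver_bar (a point): Middle of the driver's bar, on the screw axis, 53.5 above the bench: grip it here from above across its 12.5 mm thickness. Axes as the driver's.
- ref_plate: Square bare steel plate 60 x 60 x 12, 0.26 to 0.43 kg. Origin: centre of its underside; x and y along its sides, z up. Starts flat on the gate's slideway, its sides along the gate's axes, its centre 16 to 22 in front of the screw axis, so 34 to 40 of it show in front of the bridge. A downward press of about 15 N draws it along; fingertips may slip on it a little.
- specimen_tray: Grey open tray 90 (x) x 120 (y), 16 high, 0.3 kg, loose on the bench and empty. Origin: centre of its underside; inside 84 x 114, floor 3 thick, walls 3 thick.
- oil_bottle: White oil bottle with red spout, 42 across, 121 high, standing between gate and tray (another like it stands far back right); leave it. Origin under its centre.
- bolt_m16: Steel bolt standing on its head, 28 across, 60 high, beside the front of the gate; leave it. Origin under its centre.
- magnet_pot: Red pot magnet with black knob, 32 across, 27 high, on the other side of the gate's front; leave it. Origin under its centre.
- nut_m16: Steel nut, 25 across, 13 high, beside the gate; leave it. Origin under its centre.
- mount_0: Black resin specimen disc, 30 across, 21 high, in front of the tray; leave it. Origin under its centre.
- mount_1: Dark red resin specimen disc, 30 across, 21 high, in front of the tray; leave it. Origin under its centre.
- flat_coupon_0: Dark steel bar sample 24 x 70 x 10 lying behind the tray; leave it. Origin under its centre.

How it is judged:
By the outcome, as a careful person would: the job done as asked, in the order asked, and still so for the second after the job is handed in, with the robot touching nothing.
It also fails if it takes over 72 s, if anything falls off the work surface, if the arm or the gripper's body presses on something with over 40 N, if the wrist force passes 120 N, or if a joint passes its speed limit or range.

ROBOT

A 6-joint arm with a two-finger parallel gripper is mounted at the origin on a cart in front of the work surface, level with it; the furniture and walls round the work are solid. World frame = base frame: x ahead of the robot, y to its left, z up, the work surface at z = 0. Lengths are in m, angles in rad, forces in N, time in s.
With the tool pointing down it reaches from about 0.375 to 0.9 m from the base axis. Payload 3.1 kg.
Tool frame: the origin (TCP) lies between the finger pads; the fingertips stand 17 mm ahead of it and the grasp point (between the pads) lies 2 mm behind it (robot.nose_length is the distance from the TCP to the fingertips, in m); z points along the fingers, y is the line along which they close (so a half turn about z gives the same grasp; the last joint's range is limited). The gripper opens to 87 mm and grips with 3 to 60 N. Pads are 19 mm wide; open, the fingers measure 117 mm over their backs; the gripper's body (75 mm by 190 mm) begins 51 mm behind the grasp point.
Start: joints at [1.159, 0.527, 1.433, -0, 1.181, -0.178], TCP at [0.144, 0.608, 0.24] pointing down, gripper open.
Joint ranges: [-3.08, 3.08], [-0.75, 2.2], [0.22, 2.44], [-1.43, 4.57], [0, 2.65], [-2.85, 2.85]. Speed limits (rad/s): [2.79, 2.79, 3.14, 3.14, 3.14, 3.14].

INTERFACE

Orientations are given as a unit quaternion [x, y, z, w].
In Python, from rig import robot, cams gives the robot as it stands.
- The arm moves only by the shell command python3 -m pendant 'ROWS' [FORCE]. ROWS is JSON, a list of rows, each an object with "jaw": the opening, from 0 (shut) to 1 (fully open); "linear": the shift along the tool's x, y, z in cm, a list of three; "twist": the turn about the tool's z in degrees. A call has 1 to 12 rows; each row shifts and turns the commanded pose from where the row before left it, along the tool's axes as they then stand; what a row does not reach is not made up. A row lasts 1/12 s, in which the tool goes at most 41.7 mm and 7.16 degrees, less where a joint would pass 70% of its speed; a pose out of reach is approached as far as the arm can. A call is refused whole if a number of a shift passes 4.17 or a number of a turn 7.16, either way. A call with a gripper value outside its range is refused whole. The fingers move at their own pace and stop on an object; FORCE is the grip in N (left out, the last holds). Time passes only in rows, so rows that do not move let the fingers close. It gives the time, the measured TCP pose, the force, the opening and the grip force at its end, in the units of the state.
- robot.get_obs(): the state, without advancing time (a new reading comes with each control period).
- cams.camera(name): name is "side" or "top"; returns a dict with "color" (384x512x3 uint8, blue, green, red), "depth" (384x512 float32, m along the optical axis (not along the pixel's ray), 0 where there is no reading), "fov_y" (degrees; the focal length in pixels is half the picture's height over the tangent of half this angle, whatever the lens; pixels are square), "cx", "cy" (the principal point, pixels), "view" (4x4, takes a point from world to camera coordinates). Camera axes: x right, y down, z forward; pixel columns grow to the right and rows downward; lengths in m; the calibration is good to about 2 mm. A picture is of the moment at which its call begins.
- robot.hand_in(): hands the job in; it is judged then, once.
The state is a dict: "time": time; "q": joint angles; "joint_velocities": joint speeds; "joint_torque": joint torques, N m; "position": TCP position; "tool_rot": TCP orientation; "ft_force": force on the tool from outside, world axes, zero at the start; "moment": the same for the moment, N m; "grip_width": finger opening in m; "grip_force": force on a finger pad.
Only numpy, scipy, OpenCV 4.12 (cv2) and the standard library are available. Lean on these libraries where they do the work, as an engineer would, in place of code of your own. Each camera call takes 0.05 s, during which the arm holds its last target. There are 200 camera calls.

## Working session

There is one attempt and no reset: what is moved stays moved. The work goes in short steps, Python scripts to look and compute and a shell command to move; the robot and the scene stay as the last step left them, time stands still between calls to the robot, and variables do not carry over. Pictures are saved under pics/ and viewed, at most 10 in all, crops included, and the job is handed in when it is done.

```bash
ls; mkdir -p pics
cat > h.py <<'E'
import numpy as np, cv2
from rig import robot, cams
def cam(n):
    c=cams.camera(n); c['f']=c['color'].shape[0]/2/np.tan(np.radians(c['fov_y'])/2)
    c['inv']=np.linalg.inv(c['view']); return c
def ray(c,u,v,z):
    d=c['inv'][:3,:3]@np.array([(u-c['cx'])/c['f'],(v-c['cy'])/c['f'],1]); o=c['inv'][:3,3]
    return o+d*(z-o[2])/d[2]
def cloud(c):
    h,w=c['depth'].shape; u,v=np.meshgrid(np.arange(w),np.arange(h)); d=c['depth']
    P=np.stack([(u-c['cx'])/c['f']*d,(v-c['cy'])/c['f']*d,d],-1)
    return P@c['inv'][:3,:3].T+c['inv'][:3,3]
def proj(c,p):
    q=c['view'][:3,:3]@np.array(p)+c['view'][:3,3]; return c['f']*q[:2]/q[2]+[c['cx'],c['cy']]
E
python3 - <<'E'
from h import *
for n in('top','side'):
    c=cam(n); cv2.imwrite(f'pics/{n}0.png',c['color']); print(n,c['inv'].round(3).tolist(),c['f'],c['cx'],c['cy'])
print(robot.get_obs())
E
```

```text
pics
top [[-0.11, -0.973, 0.203, 0.355], [-0.994, 0.107, -0.028, -0.174], [0.005, -0.205, -0.979, 0.962], [0.0, 0.0, 0.0, 1.0]] 369.07670780038603 258.3608254616808 186.16589497384916
side [[-1.0, 0.019, 0.004, 0.553], [0.009, 0.612, -0.791, 0.507], [-0.017, -0.791, -0.612, 0.622], [0.0, 0.0, 0.0, 1.0]] 407.22876975788716 258.31810682677036 195.5880950790088
{'time': 0.1, 'q': array([ 1.15948659e+00,  5.28346632e-01,  1.43374233e+00, -3.93013897e-05,
        1.18142043e+00, -1.78511004e-01]), 'joint_velocities': array([ 4.62839247e-05, -8.77180216e-04, -3.45925185e-03, -1.40176020e-03,
        1.87555156e-03,  8.92004126e-04]), 'joint_torque': array([-2.37857648e-04, -4.40986347e+01, -1.77151787e+01,  6.34587044e-02,
        5.34368400e-02, -1.45500968e-05]), 'position': array([0.14392648, 0.6075689 , 0.23869592]), 'tool_rot': array([ 1.16129218e-01,  9.93233651e-01, -9.22275993e-04, -2.61165675e-04]), 'ft_force': array([0.42917963, 0.44973876, 0.22841161]), 'moment': array([0.01491785, 0.01821011, 0.02290768]), 'grip_force': 0.0, 'grip_width': 0.08701037765965916}
```

View pics/top0.png

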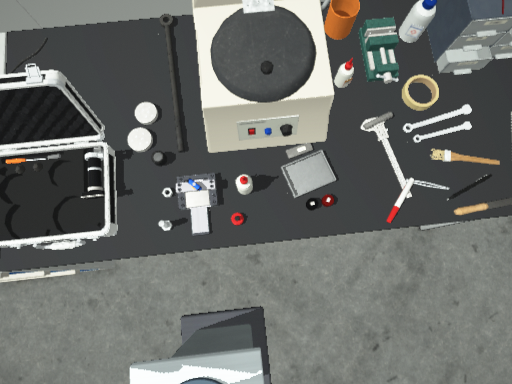

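View pics/side0.png

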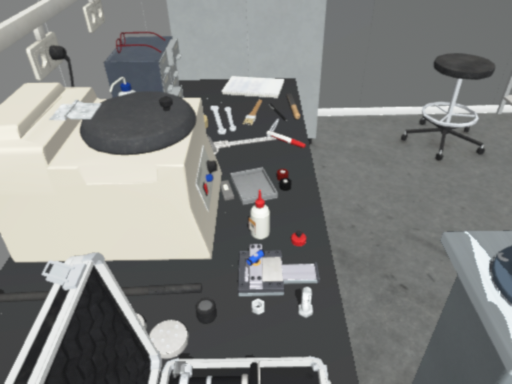

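Top: gate around (197,195), with the blue bar at (193,184) and the tongue towards (201,225). The tray is at (309,173), the bottle at (245,184), the magnet at (237,218), the bolt at (166,225) and the nut at (167,192). Side: gate at (275,272), tray at (254,185).

Run:
```python
from h import *
t=cam('top'); s=cam('side')
a=cv2.resize(t['color'][140:245,150:350],None,fx=4,fy=4,interpolation=cv2.INTER_CUBIC)[:,:]
b=cv2.resize(s['color'][235:325,225:345],None,fx=4,fy=4,interpolation=cv2.INTER_CUBIC)
cv2.imwrite('pics/tz.png',a); cv2.imwrite('pics/sz.png',b)
for n,c in(('t',t),('s',s)):
    P=cloud(c); hsv=cv2.cvtColor(c['color'],cv2.COLOR_BGR2HSV)
    m=cv2.inRange(hsv,(105,120,80),(125,255,255)); 
    k,l,st,ce=cv2.connectedComponentsWithStats(m)
    for i in range(1,k):
        if st[i,4]>8:
            q=P[l==i]; ys,xs=np.nonzero(l==i); r=cv2.minAreaRect(np.stack([xs,ys],1).astype(np.float32))
            print(n,st[i],ce[i].round(1),np.median(q,0).round(4),'ray',ray(c,*ce[i],.057).round(4))
# top-height profile of the gate area from top cam
P=cloud(t); 
for (x0,x1,y0,y1,nm) in((140,215,140,180,'tray'),):
    pass
sub=P[140:245,150:350]; 
for name,lo,hi in(('floor10-24',.008,.026),('bridge',.036,.046)):
    m=((sub[...,2]>lo)&(sub[...,2]<hi)).astype(np.uint8)
    k,l,st,ce=cv2.connectedComponentsWithStats(m)
    for i in range(1,k):
        if st[i,4]>15:
            q=sub[l==i]; r=cv2.minAreaRect(q[:,:2].astype(np.float32)*1000)
            print(name,st[i,:5]+[150,140,0,0,0],np.round(r[0],1),np.round(r[1],1),round(r[2],1),np.median(q[:,2]).round(4))
```

```text
t [422   0  15   9 100] [428.8   3.5] [ 0.952  -0.6805  0.14  ] ray [ 1.0107 -0.7325  0.057 ]
t [265 128   6   7  38] [267.6 130.8] [ 0.6654 -0.2362  0.1096] ray [ 0.6856 -0.2398  0.057 ]
t [188 179  14  11  54] [193.8 183.9] [ 0.5645 -0.0394  0.0596] ray [ 0.5662 -0.0396  0.057 ]
s [120  82  11   9  74] [125.3  86.5] [ 0.9549 -0.6754  0.1344] ray [ 1.0198 -0.8656  0.057 ]
s [206 174   7   7  39] [208.8 177.3] [ 0.6648 -0.2295  0.1062] ray [ 0.676  -0.2999  0.057 ]
s [246 250  18  15 115] [254.8 257.4] [ 0.565  -0.0322  0.0571] ray [ 0.5653 -0.0323  0.057 ]
floor10-24 [177 140   8  12  80] [685.8  -4.9] [32.4 17.2] 2.5 0.0154
floor10-24 [208 140 118  19 490] [ 641.2 -234.9] [315.   40.8] 89.3 0.0143
floor10-24 [281 150  55  48 251] [ 571.8 -335.8] [ 90.8 120.7] 17.2 0.0154
floor10-24 [154 155  13  11  37] [646.   47.2] [15.2 35.6] 31.4 0.0175
floor10-24 [177 173  39  11 239] [586.1 -40.6] [99.5 28.6] 87.9 0.0209
floor10-24 [163 188   9   9  46] [562.1  38.2] [21.7 21.5] 86.9 0.0126
floor10-24 [ 178  188   40   48 1060] [499.1 -42.7] [115.7 101.6] 3.6 0.0195
floor10-24 [238 190  14   5  17] [ 539.9 -163.5] [33.8  9.5] 84.7 0.0201
floor10-24 [322 195  12  12 116] [ 493.8 -375.2] [27.9 27.8] 81.8 0.0208
floor10-24 [306 198  12  12 111] [ 489.7 -333.4] [27.2 28.7] 38.2 0.0204
floor10-24 [231 213  13  13 106] [ 472.6 -137.6] [29.6 30.9] 39.7 0.0145
floor10-24 [163 221   9  10  39] [474.2  42.5] [16.9 25.6] 65.2 0.0109
bridge [208 140  77  10 155] [ 662.6 -181.1] [  5.9 199.7] 0.3 0.0405
bridge [196 180  20  10 145] [565.3 -66.4] [24.8 46.7] 1.5 0.0402
bridge [176 183  21  10 154] [563.3 -16.5] [51.4 24. ] 84.6 0.0404
```

View pics/tz.png

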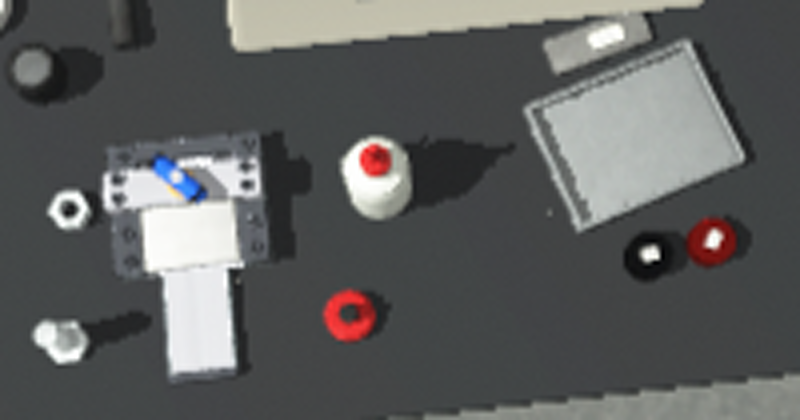

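View pics/sz.png

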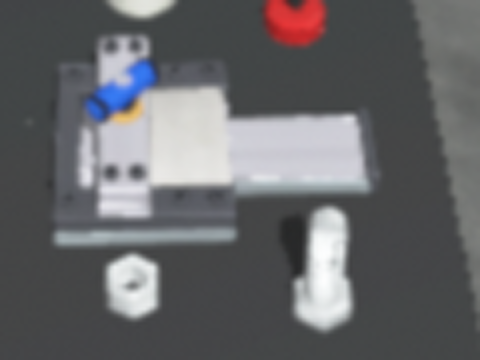

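```bash
cat > m.py <<'E'
from h import *
def big(m):
    k,l,st,ce=cv2.connectedComponentsWithStats(m.astype(np.uint8)); i=1+np.argmax(st[1:,4]); return l==i
def toW(c,m,z):
    ys,xs=np.nonzero(m); return np.array([ray(c,x,y,z)[:2]*1000 for x,y in zip(xs,ys)],np.float32)
def rect(p):
    r=cv2.minAreaRect(p); b=cv2.boxPoints(r); e=b[1]-b[0]; a=np.degrees(np.arctan2(e[1],e[0])); return np.round(r[0],1),np.round(r[1],1),round(float((a+45)%90-45),1)
def pca(p):
    w,v=np.linalg.eigh(np.cov(p.T)); d=v[:,1]; return p.mean(0).round(1),round(float(np.degrees(np.arctan2(d[1],d[0]))%180),1),np.sqrt(w).round(1)
E
python3 - <<'E'
from m import *
for n in('top','side'):
    c=cam(n); P=cloud(c); g=c['color'].min(2); hsv=cv2.cvtColor(c['color'],cv2.COLOR_BGR2HSV); B,G,R=[c['color'][...,i].astype(int) for i in range(3)]
    reg=(abs(P[...,1]+.04)<.06)&(P[...,0]>.42)&(P[...,0]<.62)
    bl=reg&(cv2.inRange(hsv,(105,120,60),(125,255,255))>0)
    print(n,'bar',pca(toW(c,bl,.058)),rect(toW(c,bl,.058)))
    bright=reg&(g>140)
    pl=big(bright&(R>=B)&(P[...,2]>.016)&(P[...,2]<.03)); print('plate',rect(toW(c,pl,.022)),np.median(P[pl][:,2]),pl.sum())
    to=big(bright&(R<B+3)&(P[...,2]>.003)&(P[...,2]<.016)&(P[...,0]<.52)); print('tongue',rect(toW(c,to,.01)),np.median(P[to][:,2]),pca(toW(c,to,.01)))
    ga=reg&(P[...,2]>.005)&(P[...,2]<.035)&(P[...,0]>.515); print('base',rect(P[ga][:,:2].astype(np.float32)*1000))
    br=reg&(P[...,2]>.037)&(P[...,2]<.042); print('bridge',pca(P[br][:,:2]*1000),rect(P[br][:,:2].astype(np.float32)*1000),np.median(P[br][:,2]))
    tr=(P[...,2]>.008)&(P[...,2]<.022)&(abs(P[...,0]-.572)<.085)&(abs(P[...,1]+.336)<.085)
    q=P[tr][:,:2].astype(np.float32)*1000; print('tray',rect(q))
    for nm,x,y,z in(('bottle',.56,-.115,.03),('magnet',.47,-.13,.01),('bolt',.475,.04,.01),('nut',.562,.038,.008)):
        w=P[(abs(P[...,0]-x)<.04)&(abs(P[...,1]-y)<.04)&(P[...,2]>z)&((abs(P[...,1]+.04)>.056)|(P[...,0]<.51)&(abs(P[...,1]+.04)>.035))]; print(nm,(w.min(0)*1000).round(),(w.max(0)*1000).round())
E
```

```text
top bar (array([565.8, -40. ], dtype=float32), 45.9, array([ 3.3, 12.4])) (array([566. , -40.7]), array([40.5, 12. ]), -43.0)
plate (array([535.2, -39.7]), array([40.5, 60.7]), 0.9) 0.0223449036041668 362
tongue (array([482.7, -43.3]), array([68.1, 54.7]), 0.9) 0.010062364242953592 (array([482.9, -39.8], dtype=float32), 177.7, array([12.6, 19.9]))
base (array([557.2, -40. ]), array([100.3,  84.3]), -0.2)
bridge (array([564.6, -39.1]), 90.5, array([ 7. , 31.1])) (array([565.3, -40.2]), array([99.1, 24.1]), -0.1) 0.04019043748197115
tray (array([ 573.7, -332.9]), array([182. , 136.8]), 6.3)
bottle [ 539. -155.   36.] [ 572. -145.   77.]
magnet [ 459. -153.   10.] [ 488. -121.   30.]
bolt [465.  34.  10.] [487.  54.  63.]
nut [552.  26.   8.] [573.  49.  17.]
side bar (array([565.1, -31.4], dtype=float32), 44.8, array([ 4.3, 12.5])) (array([564.2, -32.2]), array([43.6, 16.7]), 41.8)
plate (array([533.3, -35.1]), array([37.3, 62.8]), 1.5) 0.02089807354497064 465
tongue (array([480.6, -39.9]), array([65.8, 57.9]), 0.5) 0.00880096702710742 (array([480.6, -34. ], dtype=float32), 178.1, array([13.5, 19.1]))
base (array([556.5, -37.5]), array([ 83. , 103.1]), 0.1)
bridge (array([564.1, -26.9]), 91.8, array([ 6.8, 30.3])) (array([563.6, -37.6]), array([ 22.8, 102.2]), 0.4) 0.03910881816747347
tray (array([ 573.8, -333.4]), array([183.9, 132.5]), 7.6)
bottle [ 537. -155.   30.] [ 574. -139.   95.]
magnet [ 457. -146.   10.] [ 486. -119.   27.]
bolt [464.  43.  10.] [487.  59.  61.]
nut [551.  29.   8.] [572.  53.  14.]
```

Run:
```python
from m import *
t=cam('top'); s=cam('side')
for n,c in(('t',t),('s',s)):
    P=cloud(c); hsv=cv2.cvtColor(c['color'],cv2.COLOR_BGR2HSV); B,G,R=[c['color'][...,i].astype(int) for i in range(3)]
    sp=(R>120)&(G<70)&(abs(P[...,0]-.565)<.05)&(abs(P[...,1]+.15)<.06)&(P[...,2]>.06)
    print(n,'spout',sp.sum(),P[sp].mean(0).round(4),P[sp].max(0).round(4),rect(toW(c,sp,.115)))
    # tray colour mask
    a=np.array([.144,.608]); b=np.array([.565,-.039]); d=(b-a)/np.linalg.norm(b-a); xy=P[...,:2]-a; u=xy@d; v=abs(xy@np.array([-d[1],d[0]]))
    for k in range(8): 
        m=(u>k*.1)&(u<k*.1+.1)&(v<.13)&(P[...,2]>-.05); print(k,P[m][:,2].max().round(3) if m.any() else None,end=' ')
    hz=(abs(P[...,0]-.565)<.14)&(abs(P[...,1]+.04)<.12)&(P[...,2]>.1); print('\nhigh',hz.sum(),P[hz].min(0) if hz.any() else'')
    q=P[(P[...,2]>.0125)&(P[...,2]<.02)&(abs(P[...,0]-.572)<.08)&(abs(P[...,1]+.336)<.085)]; 
    m=((P[...,2]>.0125)&(P[...,2]<.02)&(abs(P[...,0]-.572)<.08)&(abs(P[...,1]+.336)<.085)).astype(np.uint8)
    k,l,st,ce=cv2.connectedComponentsWithStats(m,connectivity=8)
    for i in range(1,k):
        if st[i,4]>30: print('rim',st[i,4],rect(P[l==i][:,:2].astype(np.float32)*1000))
```

```text
t spout 38 [ 0.5538 -0.1645  0.0992] [ 0.5621 -0.1565  0.1219] (array([ 549.5, -163.9]), array([14.1, 14.5]), -5.9)
0 None 1 None 2 0.006 3 0.063 4 0.067 5 0.073 6 0.063 7 0.064 
high 1065 [ 0.67526645 -0.15995368  0.10008482]
rim 198 (array([ 571.8, -335.9]), array([ 90.5, 121. ]), 17.2)
s spout 70 [ 0.5545 -0.157   0.0923] [ 0.564  -0.1512  0.1126] (array([ 551.8, -134.9]), array([41.9, 17.5]), -14.3)
0 None 1 None 2 None 3 None 4 -0.0 5 0.071 6 0.062 7 0.061 
high 1490 [ 0.55112999 -0.15993885  0.10000852]
rim 68 (array([ 545.9, -341.3]), array([ 38.5, 124. ]), 15.8)
rim 38 (array([ 499.6, -372.6]), array([27.5, 15.7]), -2.7)
```

```bash
cat > go.py <<'E'
import sys
from h import *
# go.py x y z : remaining shift in tool axes (cm), and current tool y yaw
from scipy.spatial.transform import Rotation as Ro
o=robot.get_obs(); R=Ro.from_quat(o['tool_rot']).as_matrix()
print('t',round(o['time'],2),'pos',o['position'].round(4),'yaw',round(float(np.degrees(np.arctan2(R[1,1],R[0,1]))),2),'F',o['ft_force'].round(1),'M',o['moment'].round(2),'w',round(o['grip_width'],4),'gf',round(o['grip_force'],1),'tilt',R[:2,2].round(3))
if len(sys.argv)>3: print('cm',(R.T@(np.array(sys.argv[1:4],float)-o['position'])*100).round(2))
E
python3 - <<'E'
from h import *
for n in('top','side'):
    P=cloud(cam(n)); d=np.hypot(P[...,0]-.565,P[...,1]+.0395); m=(P[...,2]>.105)&(P[...,2]<.26)&(d<.25)
    i=np.argsort(d[m])[:6]; print(n,d[m][i].round(3),P[m][i].round(3).tolist())
E
python3 go.py .565 -.0395 .16
```

```text
top [0.123 0.123 0.123 0.124 0.124 0.125] [[0.554, -0.162, 0.107], [0.554, -0.162, 0.118], [0.556, -0.162, 0.12], [0.678, -0.091, 0.107], [0.679, -0.089, 0.111], [0.681, -0.086, 0.107]]
side [0.119 0.12  0.12  0.12  0.121 0.121] [[0.553, -0.158, 0.112], [0.553, -0.158, 0.109], [0.553, -0.159, 0.116], [0.555, -0.159, 0.114], [0.553, -0.16, 0.121], [0.555, -0.16, 0.12]]
t 0.5 pos [0.1442 0.6081 0.2395] yaw 76.66 F [-0.3 -0.4 -0.3] M [-0.04  0.   -0.05] w 0.087 gf 0.0 tilt [-0. -0.]
cm [-55.89 -53.31   7.96]
```

```bash
python3 -m pendant '[{"jaw":1,"linear":[-2.4,-2.3,0],"twist":0},{"jaw":0.6,"linear":[-2.4,-2.3,0],"twist":0},{"jaw":0.6,"linear":[-2.4,-2.3,0],"twist":0},{"jaw":0.6,"linear":[-2.4,-2.3,0],"twist":0},{"jaw":0.6,"linear":[-2.4,-2.3,0],"twist":0},{"jaw":0.6,"linear":[-2.4,-2.3,0],"twist":0},{"jaw":0.6,"linear":[-2.4,-2.3,0],"twist":0},{"jaw":0.6,"linear":[-2.4,-2.3,0],"twist":0},{"jaw":0.6,"linear":[-2.4,-2.3,0],"twist":0},{"jaw":0.6,"linear":[-2.4,-2.3,0],"twist":0},{"jaw":0.6,"linear":[-2.4,-2.3,0],"twist":0},{"jaw":0.6,"linear":[-2.4,-2.3,0],"twist":0}]' 25
python3 -m pendant '[{"jaw":0.6,"linear":[-2.4,-2.3,0],"twist":0},{"jaw":0.6,"linear":[-2.4,-2.3,0],"twist":0},{"jaw":0.6,"linear":[-2.4,-2.3,0],"twist":0},{"jaw":0.6,"linear":[-2.4,-2.3,0],"twist":0},{"jaw":0.6,"linear":[-2.4,-2.3,0],"twist":0},{"jaw":0.6,"linear":[-2.4,-2.3,0],"twist":0},{"jaw":0.6,"linear":[-2.4,-2.3,0],"twist":0},{"jaw":0.6,"linear":[-2.4,-2.3,0],"twist":0},{"jaw":0.6,"linear":[-2.4,-2.3,0],"twist":0},{"jaw":0.6,"linear":[-2.4,-2.3,0],"twist":0},{"jaw":0.6,"linear":[-2.4,-2.3,0],"twist":0}]'
python3 -m pendant '[{"jaw":0.6,"linear":[0,0,0.5],"twist":-7},{"jaw":0.6,"linear":[0,0,1],"twist":-7},{"jaw":0.6,"linear":[0,0,1],"twist":-7},{"jaw":0.6,"linear":[0,0,1],"twist":-7},{"jaw":0.6,"linear":[0,0,1],"twist":-7},{"jaw":0.6,"linear":[0,0,1],"twist":-7},{"jaw":0.6,"linear":[0,0,1],"twist":-7},{"jaw":0.6,"linear":[0,0,1],"twist":-7},{"jaw":0.6,"linear":[0,0,0.5],"twist":-3},{"jaw":0.6,"linear":[0,0,0],"twist":0},{"jaw":0.6,"linear":[0,0,0],"twist":0}]'
python3 go.py .565 -.0395 .12
```

```text
time: 1.5
position: [0.3615, 0.2718, 0.2399]
tool_rot: [0.116, 0.993, 0.0, 0.0]
ft_force: [0.6, 0.4, -0.1]
grip_width: 0.0525
grip_force: 0.0
time: 2.42
position: [0.56, -0.0356, 0.2397]
tool_rot: [0.116, 0.993, 0.0, 0.0]
ft_force: [0.1, -0.8, -0.6]
grip_width: 0.0528
grip_force: 0.0
time: 3.33
position: [0.5592, -0.0339, 0.1594]
tool_rot: [-0.387, 0.922, 0.0, -0.0]
ft_force: [0.9, 0.3, -0.2]
grip_width: 0.0523
grip_force: 0.0
t 3.33 pos [ 0.5592 -0.0339  0.1594] yaw 135.57 F [ 0.9  0.3 -0.2] M [0.06 0.03 0.  ] w 0.0523 gf 0.0 tilt [-0.  0.]
cm [-0.01 -0.8   3.94]
```

```bash
python3 -m pendant '[{"jaw":0.6,"linear":[0,-0.8,0],"twist":0},{"jaw":0.6,"linear":[0,0,1.5],"twist":0},{"jaw":0.6,"linear":[0,0,1.5],"twist":0},{"jaw":0.6,"linear":[0,0,1.5],"twist":0},{"jaw":0.6,"linear":[0,0,1.5],"twist":0},{"jaw":0.6,"linear":[0,0,1.5],"twist":0},{"jaw":0.6,"linear":[0,0,1],"twist":0},{"jaw":0.6,"linear":[0,0,0.8],"twist":0},{"jaw":0.6,"linear":[0,0,0.3],"twist":0},{"jaw":0.6,"linear":[0,0,0],"twist":0},{"jaw":0.6,"linear":[0,0,0],"twist":0}]'
python3 go.py .565 -.0395 .063
python3 - <<'E'
from h import *
o=robot.get_obs()
for n in('top','side'):
    c=cam(n); u,v=proj(c,o['position']).astype(int); cv2.imwrite(f'pics/g_{n}.png',cv2.resize(c['color'][v-50:v+50,u-65:u+65],None,fx=4,fy=4,interpolation=cv2.INTER_CUBIC))
a=[cv2.imread(f'pics/g_{n}.png') for n in('top','side')]
cv2.imwrite('pics/g.png',cv2.resize(np.hstack(a),(800,308)))
E
```

```text
time: 4.25
position: [0.5654, -0.0397, 0.064]
tool_rot: [-0.388, 0.922, -0.0, 0.0]
ft_force: [-0.0, 0.2, -0.1]
grip_width: 0.0521
grip_force: 0.0
t 4.25 pos [ 0.5654 -0.0397  0.064 ] yaw 135.65 F [-0.   0.2 -0.1] M [0.06 0.02 0.02] w 0.0521 gf 0.0 tilt [ 0.001 -0.   ]
cm [0.02 0.05 0.1 ]
```

View pics/g.png

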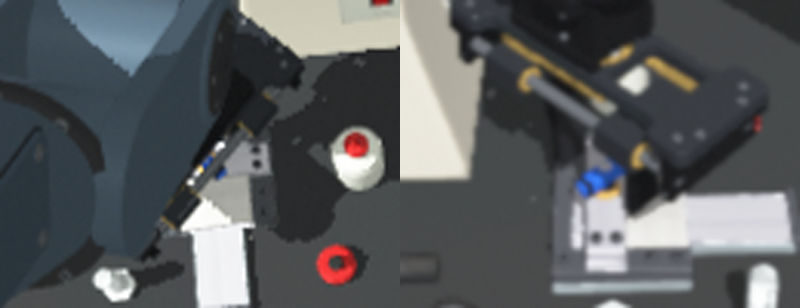

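The open fingers straddle the blue bar (side panel, 600,180) and stand clear of the bottle and machine. Next I close on the bar and check.

```bash
python3 -m pendant '[{"jaw":0.6,"linear":[0,0,0.15],"twist":0},{"jaw":0,"linear":[0,0,0],"twist":0},{"jaw":0,"linear":[0,0,0],"twist":0},{"jaw":0,"linear":[0,0,0],"twist":0},{"jaw":0,"linear":[0,0,0],"twist":0},{"jaw":0,"linear":[0,0,0],"twist":0},{"jaw":0,"linear":[0,0,0],"twist":0},{"jaw":0,"linear":[0,0,0],"twist":0},{"jaw":0,"linear":[0,0,0],"twist":0}]' 20
python3 go.py
```

```text
time: 5.1
position: [0.5643, -0.039, 0.062]
tool_rot: [-0.388, 0.922, 0.001, -0.0]
ft_force: [-0.8, 1.6, 1.8]
grip_width: 0.0125
grip_force: 19.8
t 5.1 pos [ 0.5643 -0.039   0.062 ] yaw 135.63 F [-0.8  1.6  1.8] M [ 0.43  0.22 -0.01] w 0.0125 gf 19.8 tilt [-0.001  0.001]
```

```bash
python3 -m pendant '[{"jaw":0,"linear":[0,0,0],"twist":5},{"jaw":0,"linear":[0,0,0],"twist":5},{"jaw":0,"linear":[0,0,0],"twist":5},{"jaw":0,"linear":[0,0,0],"twist":5},{"jaw":0,"linear":[0,0,0],"twist":5},{"jaw":0,"linear":[0,0,0],"twist":5},{"jaw":0,"linear":[0,0,0],"twist":5},{"jaw":0,"linear":[0,0,0],"twist":5},{"jaw":0,"linear":[0,0,0],"twist":5},{"jaw":0,"linear":[0,0,0],"twist":5}]'
python3 go.py
```

```text
time: 5.93
position: [0.5639, -0.0382, 0.062]
tool_rot: [0.04, 0.999, 0.001, -0.001]
ft_force: [-1.2, 3.8, 2.5]
grip_width: 0.0122
grip_force: 19.9
t 5.93 pos [ 0.5639 -0.0382  0.062 ] yaw 85.41 F [-1.2  3.8  2.5] M [0.81 0.17 0.01] w 0.0122 gf 19.9 tilt [-0.002  0.002]
```

```bash
python3 -m pendant '[{"jaw":0,"linear":[0,0,0],"twist":6},{"jaw":0,"linear":[0,0,0],"twist":6},{"jaw":0,"linear":[0,0,0],"twist":6},{"jaw":0,"linear":[0,0,0],"twist":6},{"jaw":0,"linear":[0,0,0],"twist":6},{"jaw":0,"linear":[0,0,0],"twist":6},{"jaw":0,"linear":[0,0,0],"twist":6},{"jaw":0,"linear":[0,0,0],"twist":6},{"jaw":0,"linear":[0,0,0],"twist":6},{"jaw":0,"linear":[0,0,0],"twist":6},{"jaw":0,"linear":[0,0,0],"twist":6}]'
python3 go.py
python3 -m pendant '[{"jaw":0,"linear":[0,0,0],"twist":6},{"jaw":0,"linear":[0,0,0],"twist":6},{"jaw":0,"linear":[0,0,0],"twist":6},{"jaw":0,"linear":[0,0,0],"twist":6},{"jaw":0,"linear":[0,0,0],"twist":6},{"jaw":0,"linear":[0,0,0],"twist":6},{"jaw":0,"linear":[0,0,0],"twist":6},{"jaw":0,"linear":[0,0,0],"twist":6},{"jaw":0,"linear":[0,0,0],"twist":6},{"jaw":0,"linear":[0,0,0],"twist":6},{"jaw":0,"linear":[0,0,0],"twist":2}]'
python3 go.py
python3 - <<'E'
from m import *
for n in('top','side'):
    c=cam(n); P=cloud(c); hsv=cv2.cvtColor(c['color'],cv2.COLOR_BGR2HSV)
    bl=(abs(P[...,1]+.04)<.06)&(abs(P[...,0]-.565)<.05)&(cv2.inRange(hsv,(105,120,60),(125,255,255))>0)
    if bl.sum()>8: print(n,bl.sum(),pca(toW(c,bl,.058)))
E
```

```text
time: 6.85
position: [0.5647, -0.0372, 0.062]
tool_rot: [0.579, 0.816, 0.001, -0.001]
ft_force: [1.9, 8.4, 0.9]
grip_width: 0.0119
grip_force: 19.9
t 6.85 pos [ 0.5647 -0.0372  0.062 ] yaw 19.3 F [1.9 8.4 0.9] M [ 1.4  -0.22  0.09] w 0.0119 gf 19.9 tilt [-0.     0.003]
time: 7.77
position: [0.5659, -0.0375, 0.062]
tool_rot: [0.916, 0.402, 0.002, -0.001]
ft_force: [2.3, 7.1, -0.7]
grip_width: 0.0125
grip_force: 20.0
t 7.77 pos [ 0.5659 -0.0375  0.062 ] yaw -42.64 F [ 2.3  7.1 -0.7] M [ 1.21 -0.38  0.11] w 0.0125 gf 20.0 tilt [0.002 0.003]
top 13 (array([558.4, -49.5], dtype=float32), 38.1, array([2.9, 7.7]))
side 68 (array([572.8, -26.2], dtype=float32), 71.4, array([4.2, 6.4]))
```

```bash
python3 -m pendant '[{"jaw":0,"linear":[0,0,0],"twist":6},{"jaw":0,"linear":[0,0,0],"twist":6},{"jaw":0,"linear":[0,0,0],"twist":6},{"jaw":0,"linear":[0,0,0],"twist":0},{"jaw":0,"linear":[0,0,0],"twist":0}]'
python3 go.py
python3 -m pendant '[{"jaw":0.5,"linear":[0,0,0],"twist":0},{"jaw":0.5,"linear":[0,0,0],"twist":0},{"jaw":0.5,"linear":[0,0,0],"twist":0},{"jaw":0.5,"linear":[0,0,0],"twist":0},{"jaw":0.5,"linear":[0,0,-1],"twist":0},{"jaw":0.5,"linear":[0,0,-2],"twist":0},{"jaw":0.5,"linear":[0,0,-3],"twist":0},{"jaw":0.5,"linear":[0,0,-3],"twist":0}]'
python3 go.py
```

```text
time: 8.28
position: [0.5661, -0.0378, 0.062]
tool_rot: [0.967, 0.255, 0.002, -0.001]
ft_force: [2.6, 7.1, -1.1]
grip_width: 0.0122
grip_force: 19.9
t 8.28 pos [ 0.5661 -0.0378  0.062 ] yaw -60.44 F [ 2.6  7.1 -1.1] M [ 1.13 -0.36 -0.02] w 0.0122 gf 19.9 tilt [0.003 0.002]
time: 8.95
position: [0.5641, -0.0397, 0.1529]
tool_rot: [0.967, 0.256, -0.001, -0.0]
ft_force: [0.4, 0.9, -0.3]
grip_width: 0.0429
grip_force: 0.0
t 8.95 pos [ 0.5641 -0.0397  0.1529] yaw -60.36 F [ 0.4  0.9 -0.3] M [-0.07  0.13 -0.04] w 0.0429 gf 0.0 tilt [-0.002  0.   ]
```

```bash
python3 -m pendant '[{"jaw":0,"linear":[0,0,0],"twist":-6},{"jaw":0,"linear":[0,0,0],"twist":-6},{"jaw":0,"linear":[0,0,0],"twist":-6},{"jaw":0,"linear":[0,0,0],"twist":-6},{"jaw":0,"linear":[0,0,0],"twist":-6},{"jaw":0,"linear":[0,0,0],"twist":-6},{"jaw":0,"linear":[0,0,0],"twist":-6},{"jaw":0,"linear":[0,0,0],"twist":-6},{"jaw":0,"linear":[0,0,0],"twist":-6},{"jaw":0,"linear":[0,0,0],"twist":-6},{"jaw":0,"linear":[0,0,0],"twist":-0.4}]'
python3 -m pendant '[{"jaw":0,"linear":[0.2,-1.5,0],"twist":0},{"jaw":0,"linear":[0,-1.5,0],"twist":0},{"jaw":0,"linear":[0,0,2],"twist":0},{"jaw":0,"linear":[0,0,2],"twist":0},{"jaw":0,"linear":[0,0,2],"twist":0},{"jaw":0,"linear":[0,0,2],"twist":0},{"jaw":0,"linear":[0,0,1.3],"twist":0},{"jaw":0,"linear":[0,0,0],"twist":0},{"jaw":0,"linear":[0,0,0],"twist":0}]'
python3 go.py .533 -.0375 .039
python3 - <<'E'
from m import *
for n in('top','side'):
    c=cam(n); P=cloud(c); hsv=cv2.cvtColor(c['color'],cv2.COLOR_BGR2HSV)
    bl=(abs(P[...,1]+.04)<.06)&(abs(P[...,0]-.565)<.05)&(cv2.inRange(hsv,(105,120,60),(125,255,255))>0)
    if bl.sum()>8: print(n,bl.sum(),pca(toW(c,bl,.058)))
c=cam('side');u,v=proj(c,[.533,-.0375,.04]).astype(int)
cv2.imwrite('pics/p1.png',cv2.resize(c['color'][v-55:v+45,u-60:u+60],None,fx=5,fy=5,interpolation=cv2.INTER_CUBIC))
E
```

```text
time: 9.87
position: [0.5649, -0.0398, 0.1528]
tool_rot: [0.706, 0.708, 0.0, 0.0]
ft_force: [-0.2, 0.0, -0.9]
grip_width: 0.0005
grip_force: 0.0
time: 10.62
position: [0.5347, -0.0376, 0.0589]
tool_rot: [0.707, 0.707, -0.0, -0.0]
ft_force: [-0.6, 0.1, 0.7]
grip_width: 0.0008
grip_force: 0.0
t 10.62 pos [ 0.5347 -0.0376  0.0589] yaw -0.04 F [-0.6  0.1  0.7] M [-0.08 -0.    0.  ] w 0.0008 gf 0.0 tilt [-0.001  0.   ]
cm [ 0.01 -0.17  1.99]
side 125 (array([565.1, -31.6], dtype=float32), 32.2, array([ 4.7, 12.3]))
```

View pics/p1.png

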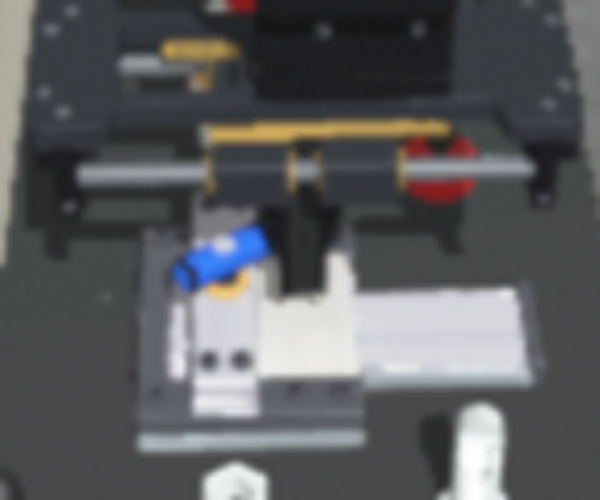

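The shut fingers stand over the exposed plate, at (300,290) in the crop. The driver bar sits close behind them at (265,240), so I shift 5 mm forward before pressing.

```bash
python3 -m pendant '[{"jaw":0,"linear":[0,-0.5,0],"twist":0},{"jaw":0,"linear":[0,0,0.8],"twist":0},{"jaw":0,"linear":[0,0,0.8],"twist":0},{"jaw":0,"linear":[0,0,0.3],"twist":0},{"jaw":0,"linear":[0,0,0.2],"twist":0},{"jaw":0,"linear":[0,0,0.1],"twist":0},{"jaw":0,"linear":[0,0,0],"twist":0},{"jaw":0,"linear":[0,0,0],"twist":0}]'
python3 go.py .53 -.0375 .039
```

```text
time: 11.43
position: [0.5296, -0.0375, 0.0393]
tool_rot: [0.707, 0.708, -0.0, 0.0]
ft_force: [-4.5, 0.7, 22.1]
grip_width: 0.0005
grip_force: 11.2
t 11.43 pos [ 0.5296 -0.0375  0.0393] yaw 0.08 F [-4.5  0.7 22.1] M [ 0.01  0.9  -0.03] w 0.0005 gf 11.2 tilt [-0. -0.]
cm [0.   0.04 0.03]
```

```bash
python3 -m pendant '[{"jaw":0,"linear":[0,-0.3,0],"twist":0},{"jaw":0,"linear":[0,-0.4,0],"twist":0},{"jaw":0,"linear":[0,-0.4,0],"twist":0},{"jaw":0,"linear":[0,-0.4,0],"twist":0},{"jaw":0,"linear":[0,-0.4,0],"twist":0},{"jaw":0,"linear":[0,-0.4,0],"twist":0},{"jaw":0,"linear":[0,-0.4,0],"twist":0},{"jaw":0,"linear":[0,-0.3,0],"twist":0},{"jaw":0,"linear":[0,0,0],"twist":0}]'
python3 go.py
cat > pl.py <<'E'
from m import *
c=cam('side'); P=cloud(c); g=c['color'].min(2)
m=big((g>100)&(abs(P[...,1]+.038)<.04)&(P[...,2]>.0165)&(P[...,2]<.026)&(P[...,0]<.556)&(P[...,0]>.43)); p=toW(c,m,.022)
m2=abs(p[:,1]+15)<10
print('plate x',np.percentile(p[:,0],[0.5,99.5]).round(1),rect(p))
E
python3 pl.py
```

```text
time: 12.18
position: [0.505, -0.0391, 0.0393]
tool_rot: [0.707, 0.707, 0.003, 0.005]
ft_force: [3.0, -0.5, 16.2]
grip_width: 0.0002
grip_force: 7.9
t 12.18 pos [ 0.505  -0.0391  0.0393] yaw 0.04 F [ 3.  -0.5 16.2] M [-0.1  -0.49 -0.  ] w 0.0002 gf 7.9 tilt [ 0.012 -0.003]
plate x [490.4 550.5] (array([520. , -31.2]), array([69.4, 60.1]), -1.0)
```

```bash
python3 -m pendant '[{"jaw":0,"linear":[0,-0.4,0],"twist":0},{"jaw":0,"linear":[0,-0.4,0],"twist":0},{"jaw":0,"linear":[0,-0.4,0],"twist":0},{"jaw":0,"linear":[0,-0.4,0],"twist":0},{"jaw":0,"linear":[0,-0.4,0],"twist":0},{"jaw":0,"linear":[0,-0.4,0],"twist":0},{"jaw":0,"linear":[0,-0.4,0],"twist":0},{"jaw":0,"linear":[0,-0.4,0],"twist":0},{"jaw":0,"linear":[0,0,0],"twist":0},{"jaw":0,"linear":[0,0,0],"twist":0}]'
python3 go.py; python3 pl.py
```

```text
time: 13.07
position: [0.4733, -0.0395, 0.0393]
tool_rot: [0.707, 0.707, 0.003, 0.006]
ft_force: [2.5, -1.2, 19.1]
grip_width: 0.0002
grip_force: 9.3
t 13.07 pos [ 0.4733 -0.0395  0.0393] yaw 0.03 F [ 2.5 -1.2 19.1] M [-0.31 -0.52 -0.02] w 0.0002 gf 9.3 tilt [ 0.013 -0.004]
plate x [458.8 550.2] (array([503.9, -32. ]), array([72.1, 92. ]), -1.3)
```

```bash
python3 -m pendant '[{"jaw":0,"linear":[0,-0.2,0],"twist":0},{"jaw":0,"linear":[0,-0.2,0],"twist":0},{"jaw":0,"linear":[0,-0.2,0],"twist":0},{"jaw":0,"linear":[0,-0.2,0],"twist":0},{"jaw":0,"linear":[0,-0.2,0],"twist":0},{"jaw":0,"linear":[0,0,0],"twist":0},{"jaw":0,"linear":[0,0,0],"twist":0}]'
python3 go.py; python3 pl.py
python3 -m pendant '[{"jaw":0,"linear":[0,-0.2,0],"twist":0},{"jaw":0,"linear":[0,-0.2,0],"twist":0},{"jaw":0,"linear":[0,0,0],"twist":0},{"jaw":0,"linear":[0,0,0],"twist":0}]'
python3 go.py; python3 pl.py
```

```text
time: 13.7
position: [0.4641, -0.0397, 0.0393]
tool_rot: [0.707, 0.707, 0.003, 0.007]
ft_force: [4.9, -0.7, 19.2]
grip_width: 0.0006
grip_force: 9.3
t 13.7 pos [ 0.4641 -0.0397  0.0393] yaw 0.03 F [ 4.9 -0.7 19.2] M [-0.21 -0.67  0.02] w 0.0006 gf 9.3 tilt [ 0.014 -0.005]
plate x [449.5 509.2] (array([479.3, -36.5]), array([60. , 63.6]), 0.6)
time: 14.08
position: [0.4619, -0.04, 0.0393]
tool_rot: [0.707, 0.707, 0.004, 0.008]
ft_force: [6.6, 0.9, 17.0]
grip_width: 0.0007
grip_force: 8.3
t 14.08 pos [ 0.4619 -0.04    0.0393] yaw -0.01 F [ 6.6  0.9 17. ] M [ 0.15 -1.25 -0.03] w 0.0007 gf 8.3 tilt [ 0.018 -0.005]
plate x [447.7 507.1] (array([477.4, -36.3]), array([59.8, 63.7]), 0.2)
```

```bash
python3 -m pendant '[{"jaw":0,"linear":[0,-0.2,0],"twist":0},{"jaw":0,"linear":[0,-0.2,0],"twist":0},{"jaw":0,"linear":[0,0,0],"twist":0}]'
python3 go.py; python3 pl.py
python3 -m pendant '[{"jaw":0,"linear":[0,0,-0.5],"twist":0},{"jaw":0,"linear":[0,0,-2],"twist":0},{"jaw":0.88,"linear":[0,0,-2],"twist":0},{"jaw":0.88,"linear":[0,0,-2],"twist":0},{"jaw":0.88,"linear":[0,0,-1],"twist":0},{"jaw":0.88,"linear":[0,0,0],"twist":-7},{"jaw":0.88,"linear":[0,0,0],"twist":-7},{"jaw":0.88,"linear":[0,0,0],"twist":-7},{"jaw":0.88,"linear":[0,0,0],"twist":-7},{"jaw":0.88,"linear":[0,0,0],"twist":-7},{"jaw":0.88,"linear":[0,0,0],"twist":-7}]'
python3 go.py
python3 - <<'E'
from m import *
for n in('side','top'):
    c=cam(n); P=cloud(c); g=c['color'].min(2)
    m=big((g>100)&(abs(P[...,1]+.038)<.034)&(P[...,2]>.0165)&(P[...,2]<.026)&(P[...,0]<.513)&(P[...,0]>.43)); print(n,rect(toW(c,m,.022)),P[m].mean(0))
    cv2.imwrite(f'pics/a_{n}.png',c['color'])
E
```

```text
time: 14.38
position: [0.4593, -0.0405, 0.0393]
tool_rot: [0.707, 0.707, 0.005, 0.01]
ft_force: [8.7, 1.3, 14.7]
grip_width: 0.0005
grip_force: 7.4
t 14.38 pos [ 0.4593 -0.0405  0.0393] yaw -0.01 F [ 8.7  1.3 14.7] M [ 0.1  -1.64  0.01] w 0.0005 gf 7.4 tilt [ 0.021 -0.007]
plate x [447.8 507.1] (array([477.4, -37. ]), array([59.8, 62.7]), 0.3)
time: 15.35
position: [0.449, -0.0374, 0.1116]
tool_rot: [0.403, 0.915, -0.0, -0.001]
ft_force: [0.6, -0.2, 0.7]
grip_width: 0.0525
grip_force: 0.0
t 15.35 pos [ 0.449  -0.0374  0.1116] yaw 42.41 F [ 0.6 -0.2  0.7] M [-0.07 -0.02  0.02] w 0.0525 gf 0.0 tilt [-0.002  0.001]
side (array([477.4, -36.5]), array([59.8, 63.5]), 0.2) [ 0.47740007 -0.03737426  0.02084167]
top (array([490.7, -63.2]), array([17.9, 33.9]), -4.6) [ 0.49321917 -0.06424135  0.02212219]
```

```bash
python3 -m pendant '[{"jaw":0.88,"linear":[0,0,0],"twist":-7},{"jaw":0.88,"linear":[0,0,0],"twist":-7},{"jaw":0.88,"linear":[0,0,0],"twist":-7},{"jaw":0.88,"linear":[0,0,0],"twist":-7},{"jaw":0.88,"linear":[0,0,0],"twist":-7},{"jaw":0.88,"linear":[0,0,0],"twist":-7},{"jaw":0.88,"linear":[0,0,0],"twist":-5.8},{"jaw":0.88,"linear":[-2.8,-0.1,0],"twist":0},{"jaw":0.88,"linear":[0,0,2],"twist":0},{"jaw":0.88,"linear":[0,0,2],"twist":0},{"jaw":0.88,"linear":[0,0,0],"twist":0},{"jaw":0.88,"linear":[0,0,0],"twist":0}]'
python3 go.py .4775 -.038 .029
python3 - <<'E'
from m import *
for n in('top','side'):
    c=cam(n); P=cloud(c); 
    for y in(-.45,-.4,-.35,-.3,-.25,-.2):
        m=(abs(P[...,1]-y)<.025)&(P[...,2]>.07)&(P[...,2]<.28)&(P[...,0]>.57)
        if m.any(): i=P[m][:,0].argsort()[:2]; print(n,y,P[m][i].round(3).tolist())
    u,v=proj(c,[.4775,-.038,.04]).astype(int); cv2.imwrite(f'pics/b_{n}.png',cv2.resize(c['color'][v-55:v+45,u-50:u+50],None,fx=4,fy=4,interpolation=cv2.INTER_CUBIC))
cv2.imwrite('pics/b.png',np.hstack([cv2.imread(f'pics/b_{n}.png') for n in('top','side')]))
E
```

```text
time: 16.45
position: [0.4765, -0.0383, 0.0712]
tool_rot: [0.002, 1.0, 0.001, -0.002]
ft_force: [-0.2, 0.8, 0.0]
grip_width: 0.0763
grip_force: 0.0
t 16.45 pos [ 0.4765 -0.0383  0.0712] yaw 89.74 F [-0.2  0.8  0. ] M [ 0.05  0.05 -0.02] w 0.0763 gf 0.0 tilt [-0.004  0.001]
cm [-0.12  0.02  4.21]
top -0.45 [[0.812, -0.473, 0.07], [0.812, -0.47, 0.07]]
top -0.4 [[0.669, -0.385, 0.073], [0.669, -0.382, 0.072]]
top -0.35 [[0.668, -0.349, 0.07], [0.668, -0.372, 0.07]]
top -0.3 [[0.653, -0.28, 0.097], [0.653, -0.29, 0.101]]
top -0.25 [[0.654, -0.273, 0.102], [0.655, -0.275, 0.108]]
top -0.2 [[0.665, -0.182, 0.072], [0.665, -0.223, 0.072]]
side -0.45 [[1.087, -0.473, 0.28], [1.088, -0.472, 0.248]]
side -0.4 [[0.669, -0.382, 0.072], [0.67, -0.375, 0.082]]
side -0.35 [[0.668, -0.374, 0.071], [0.668, -0.35, 0.074]]
side -0.3 [[0.652, -0.279, 0.094], [0.652, -0.283, 0.095]]
side -0.25 [[0.653, -0.271, 0.103], [0.653, -0.268, 0.099]]
side -0.2 [[0.664, -0.189, 0.072], [0.665, -0.223, 0.073]]
```

View pics/b.png

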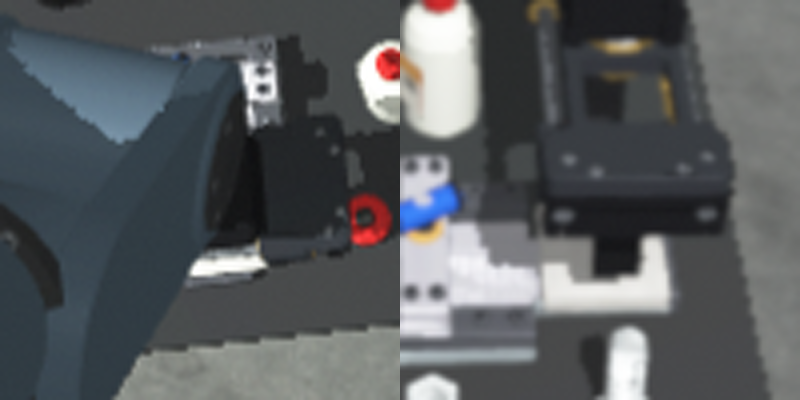

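The fingers are centred along the plate (side panel, finger at 615 on a plate spanning 543–670), and the body is clear of bolt, magnet and bottle. Now descend and grip.

```bash
python3 -m pendant '[{"jaw":0.88,"linear":[-0.1,0,1],"twist":0},{"jaw":0.88,"linear":[0,0,1],"twist":0},{"jaw":0.88,"linear":[0,0,1],"twist":0},{"jaw":0.88,"linear":[0,0,0.8],"twist":0},{"jaw":0.88,"linear":[0,0,0.4],"twist":0},{"jaw":0.88,"linear":[0,0,0],"twist":0},{"jaw":0.88,"linear":[0,0,0],"twist":0}]' 35
python3 go.py
python3 -m pendant '[{"jaw":0,"linear":[0,0,0],"twist":0},{"jaw":0,"linear":[0,0,0],"twist":0},{"jaw":0,"linear":[0,0,0],"twist":0},{"jaw":0,"linear":[0,0,0],"twist":0},{"jaw":0,"linear":[0,0,0],"twist":0},{"jaw":0,"linear":[0,0,0],"twist":0}]' 35
python3 go.py
```

```text
time: 17.13
position: [0.4786, -0.0387, 0.0296]
tool_rot: [0.001, 1.0, 0.0, -0.001]
ft_force: [0.4, 0.5, -0.1]
grip_width: 0.0763
grip_force: 0.0
t 17.13 pos [ 0.4786 -0.0387  0.0296] yaw 89.85 F [ 0.4  0.5 -0.1] M [ 0.03 -0.    0.04] w 0.0763 gf 0.0 tilt [-0.001  0.   ]
time: 17.63
position: [0.4792, -0.0389, 0.0304]
tool_rot: [0.001, 1.0, -0.0, 0.0]
ft_force: [-0.2, -0.3, 2.2]
grip_width: 0.0595
grip_force: 35.0
t 17.63 pos [ 0.4792 -0.0389  0.0304] yaw 89.86 F [-0.2 -0.3  2.2] M [-0.01  0.02  0.  ] w 0.0595 gf 35.0 tilt [ 0.001 -0.   ]
```

```bash
python3 -m pendant '[{"jaw":0,"linear":[0,0,-0.3],"twist":0},{"jaw":0,"linear":[0,0,-0.6],"twist":0},{"jaw":0,"linear":[0,0,-1],"twist":0},{"jaw":0,"linear":[0,0,-2],"twist":0},{"jaw":0,"linear":[0,0,-2],"twist":0},{"jaw":0,"linear":[0,0,-2],"twist":0},{"jaw":0,"linear":[0,0,-2],"twist":0},{"jaw":0,"linear":[0,0,-2],"twist":0},{"jaw":0,"linear":[0,0,-2],"twist":0},{"jaw":0,"linear":[0,0,-2],"twist":0},{"jaw":0,"linear":[0,0,-1],"twist":0},{"jaw":0,"linear":[0,0,0],"twist":0}]' 40
python3 go.py .572 -.336 .195
python3 - <<'E'
from m import *
c=cam('side');u,v=proj(c,[.5,-.038,.1]).astype(int); cv2.imwrite('pics/l.png',cv2.resize(c['color'][v-100:v+80,u-80:u+80],None,fx=3,fy=3,interpolation=cv2.INTER_CUBIC))
P=cloud(c); m=(P[...,2]>.013)&(P[...,2]<.02)&(abs(P[...,0]-.572)<.08)&(abs(P[...,1]+.336)<.085); print('tray',rect(P[big(m)][:,:2].astype(np.float32)*1000))
E
```

```text
time: 18.63
position: [0.4796, -0.0388, 0.2017]
tool_rot: [0.001, 1.0, -0.001, 0.002]
ft_force: [1.5, 0.4, -4.0]
grip_width: 0.0594
grip_force: 40.0
t 18.63 pos [ 0.4796 -0.0388  0.2017] yaw 89.87 F [ 1.5  0.4 -4. ] M [-0.03 -0.05  0.03] w 0.0594 gf 40.0 tilt [ 0.004 -0.001]
cm [ -9.31 -29.7    0.75]
tray (array([ 530. , -341.8]), array([ 37.2, 127.6]), 0.3)
```

View pics/l.png

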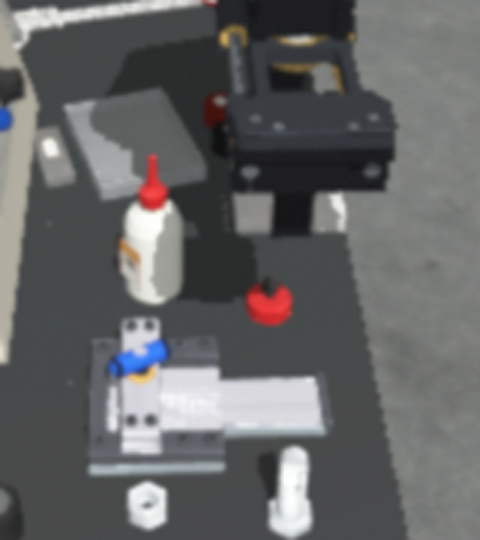

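```bash
python3 -m pendant '[{"jaw":0,"linear":[-0.5,-1.5,0],"twist":0},{"jaw":0,"linear":[-0.9,-2.9,0],"twist":0},{"jaw":0,"linear":[-0.9,-2.9,0],"twist":0},{"jaw":0,"linear":[-0.9,-2.9,0],"twist":0},{"jaw":0,"linear":[-0.9,-2.9,0],"twist":0},{"jaw":0,"linear":[-0.9,-2.9,0],"twist":0},{"jaw":0,"linear":[-0.9,-2.9,0],"twist":0},{"jaw":0,"linear":[-0.9,-2.9,0],"twist":0},{"jaw":0,"linear":[-0.9,-2.9,0],"twist":0},{"jaw":0,"linear":[-0.9,-2.9,0],"twist":0},{"jaw":0,"linear":[-0.9,-2.1,0],"twist":0},{"jaw":0,"linear":[0,0,0],"twist":0}]'
python3 -m pendant '[{"jaw":0,"linear":[0,0,0],"twist":-6},{"jaw":0,"linear":[0,0,0],"twist":-6},{"jaw":0,"linear":[0,0,0],"twist":-5},{"jaw":0,"linear":[0,0,2],"twist":0},{"jaw":0,"linear":[0,0,2],"twist":0},{"jaw":0,"linear":[0,0,2],"twist":0},{"jaw":0,"linear":[0,0,2],"twist":0},{"jaw":0,"linear":[0,0,2],"twist":0},{"jaw":0,"linear":[0,0,0],"twist":0},{"jaw":0,"linear":[0,0,0],"twist":0}]'
python3 go.py .573 -.336 .0235
python3 - <<'E'
from m import *
for n in('top','side'):
    c=cam(n); u,v=proj(c,[.572,-.336,.04]).astype(int); cv2.imwrite(f'pics/d_{n}.png',cv2.resize(c['color'][v-50:v+50,u-50:u+50],None,fx=4,fy=4,interpolation=cv2.INTER_CUBIC))
cv2.imwrite('pics/d.png',np.hstack([cv2.imread(f'pics/d_{n}.png') for n in('top','side')]))
E
```

```text
time: 19.68
position: [0.574, -0.3411, 0.1971]
tool_rot: [0.003, 1.0, -0.002, 0.001]
ft_force: [0.5, -1.0, -3.8]
grip_width: 0.0593
grip_force: 40.0
time: 20.52
position: [0.5713, -0.3341, 0.0964]
tool_rot: [-0.147, 0.989, 0.003, -0.002]
ft_force: [0.4, -0.3, -4.0]
grip_width: 0.0595
grip_force: 40.0
t 20.52 pos [ 0.5713 -0.3341  0.0964] yaw 106.87 F [ 0.4 -0.3 -4. ] M [-0.01 -0.   -0.05] w 0.0595 gf 40.0 tilt [-0.005  0.005]
cm [-0.14 -0.28  7.29]
```

View pics/d.png

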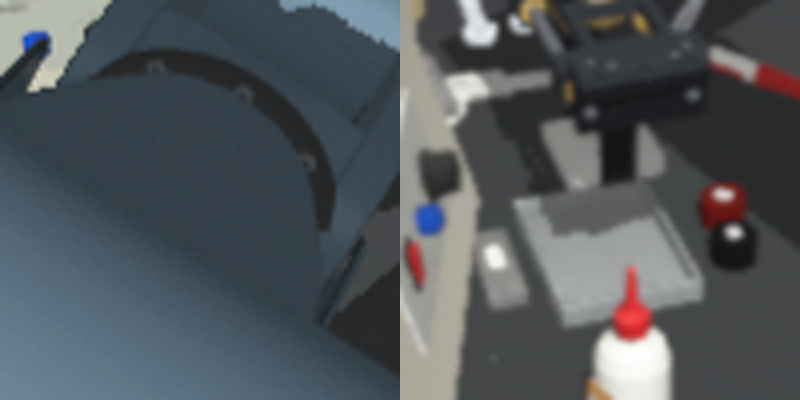

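The plate hangs over and parallel to the tray (side panel, tray at 600,250). Now lower it.

```bash
python3 -m pendant '[{"jaw":0,"linear":[-0.1,-0.2,1.5],"twist":0},{"jaw":0,"linear":[0,0,1.5],"twist":0},{"jaw":0,"linear":[0,0,1.5],"twist":0},{"jaw":0,"linear":[0,0,1],"twist":0},{"jaw":0,"linear":[0,0,0.6],"twist":0},{"jaw":0,"linear":[0,0,0.5],"twist":0},{"jaw":0,"linear":[0,0,0.2],"twist":0},{"jaw":0,"linear":[0,0,0],"twist":0},{"jaw":0,"linear":[0,0,0],"twist":0}]'
python3 go.py .573 -.336 .0235
python3 -m pendant '[{"jaw":0,"linear":[0,0,0.2],"twist":0},{"jaw":0,"linear":[0,0,0.1],"twist":0},{"jaw":0,"linear":[0,0,0],"twist":0},{"jaw":0,"linear":[0,0,0],"twist":0}]'
python3 go.py .573 -.336 .0235
```

```text
time: 21.37
position: [0.5752, -0.3379, 0.0316]
tool_rot: [-0.147, 0.989, -0.0, 0.0]
ft_force: [-0.4, -0.8, -4.3]
grip_width: 0.0592
grip_force: 40.0
t 21.37 pos [ 0.5752 -0.3379  0.0316] yaw 106.86 F [-0.4 -0.8 -4.3] M [-0.01 -0.01 -0.  ] w 0.0592 gf 40.0 tilt [ 0.001 -0.001]
cm [0.15 0.25 0.81]
time: 21.7
position: [0.5748, -0.3376, 0.0282]
tool_rot: [-0.147, 0.989, -0.0, 0.0]
ft_force: [0.1, -0.5, -3.3]
grip_width: 0.0594
grip_force: 40.0
t 21.7 pos [ 0.5748 -0.3376  0.0282] yaw 106.86 F [ 0.1 -0.5 -3.3] M [ 0.1   0.03 -0.02] w 0.0594 gf 40.0 tilt [ 0. -0.]
cm [0.12 0.2  0.47]
```

```bash
python3 -m pendant '[{"jaw":0,"linear":[0,0.2,0.2],"twist":0},{"jaw":0,"linear":[0.1,0,0.1],"twist":0},{"jaw":0,"linear":[0,0,0],"twist":0},{"jaw":0,"linear":[0,0,0],"twist":0}]'
python3 go.py .573 -.336 .0235
python3 -m pendant '[{"jaw":0,"linear":[0,0,0.1],"twist":0},{"jaw":0,"linear":[0,0,0],"twist":0},{"jaw":0,"linear":[0,0,0],"twist":0}]'
python3 go.py .573 -.336 .0235
```

```text
time: 22.03
position: [0.573, -0.3358, 0.0249]
tool_rot: [-0.147, 0.989, 0.0, -0.0]
ft_force: [0.0, -0.2, -4.3]
grip_width: 0.0595
grip_force: 40.0
t 22.03 pos [ 0.573  -0.3358  0.0249] yaw 106.86 F [ 0.  -0.2 -4.3] M [ 0.04 -0.    0.02] w 0.0595 gf 40.0 tilt [-0.  0.]
cm [ 0.01 -0.01  0.14]
time: 22.28
position: [0.5732, -0.3359, 0.024]
tool_rot: [-0.147, 0.989, 0.0, -0.0]
ft_force: [0.8, -0.4, -4.9]
grip_width: 0.0593
grip_force: 40.0
t 22.28 pos [ 0.5732 -0.3359  0.024 ] yaw 106.86 F [ 0.8 -0.4 -4.9] M [ 0.04  0.06 -0.03] w 0.0593 gf 40.0 tilt [-0.  0.]
cm [0.02 0.   0.05]
```

```bash
python3 -m pendant '[{"jaw":0,"linear":[0,0,0.1],"twist":0},{"jaw":0,"linear":[0,0,0],"twist":0},{"jaw":0,"linear":[0,0,0],"twist":0}]'
python3 go.py .573 -.336 .0235
python3 -m pendant '[{"jaw":0,"linear":[0,0,0.1],"twist":0},{"jaw":0,"linear":[0,0,0],"twist":0},{"jaw":0,"linear":[0,0,0],"twist":0}]'
python3 go.py .573 -.336 .0235
```

```text
time: 22.53
position: [0.5734, -0.3361, 0.0235]
tool_rot: [-0.147, 0.989, -0.0, 0.0]
ft_force: [-0.8, 1.0, -1.6]
grip_width: 0.0597
grip_force: 40.0
t 22.53 pos [ 0.5734 -0.3361  0.0235] yaw 106.86 F [-0.8  1.  -1.6] M [0.09 0.13 0.01] w 0.0597 gf 40.0 tilt [ 0. -0.]
cm [ 0.03  0.02 -0.  ]
time: 22.78
position: [0.5734, -0.3361, 0.0234]
tool_rot: [-0.147, 0.989, -0.0, 0.0]
ft_force: [-1.9, 1.3, 5.5]
grip_width: 0.0592
grip_force: 40.0
t 22.78 pos [ 0.5734 -0.3361  0.0234] yaw 106.87 F [-1.9  1.3  5.5] M [0.25 0.39 0.03] w 0.0592 gf 40.0 tilt [ 0. -0.]
cm [ 0.03  0.02 -0.01]
```

Contact with the tray floor. Open slightly, since the tray walls limit the spread, then lift.

```bash
python3 -m pendant '[{"jaw":0.78,"linear":[0,0,0],"twist":0},{"jaw":0.78,"linear":[0,0,0],"twist":0},{"jaw":0.78,"linear":[0,0,0],"twist":0},{"jaw":0.78,"linear":[0,0,0],"twist":0},{"jaw":0.78,"linear":[0,0,-1],"twist":0},{"jaw":0.78,"linear":[0,0,-2],"twist":0},{"jaw":0.78,"linear":[0,0,-3],"twist":0},{"jaw":0.78,"linear":[0,0,-3],"twist":0},{"jaw":0.78,"linear":[0,0,-3],"twist":0},{"jaw":0.78,"linear":[0,0,-3],"twist":0},{"jaw":0.78,"linear":[0,0,-2],"twist":0},{"jaw":0.78,"linear":[0,0,0],"twist":0}]'
python3 -m pendant '[{"jaw":0.78,"linear":[2,0,-2],"twist":0},{"jaw":0.78,"linear":[3,-2,0],"twist":0},{"jaw":0.78,"linear":[2,-3,0],"twist":0},{"jaw":0.78,"linear":[1,-3,0],"twist":0},{"jaw":0.78,"linear":[1,-3,0],"twist":0},{"jaw":0.78,"linear":[1,-3,0],"twist":0},{"jaw":0.78,"linear":[0,-3,0],"twist":0},{"jaw":0.78,"linear":[0,-3,0],"twist":0},{"jaw":0.78,"linear":[0,0,0],"twist":0},{"jaw":0.78,"linear":[0,0,0],"twist":0}]'
python3 go.py
python3 - <<'E'
from m import *
for n in('top','side'):
    c=cam(n); cv2.imwrite(f'pics/f_{n}.png',c['color'])
t=cv2.imread('pics/f_top.png')[135:245,150:350]; s=cv2.imread('pics/f_side.png')[150:330,200:350]
cv2.imwrite('pics/f.png',np.hstack([cv2.resize(t,(480,264)),np.zeros((264,10,3),np.uint8),cv2.resize(s,(220,264))])); 
cv2.imwrite('pics/f.png',np.hstack([cv2.copyMakeBorder(cv2.resize(t,(436,240),interpolation=cv2.INTER_CUBIC),0,192,0,0,0),cv2.resize(s,(360,432),interpolation=cv2.INTER_CUBIC)]))
E
```

```text
time: 23.78
position: [0.5759, -0.3381, 0.1986]
tool_rot: [-0.147, 0.989, -0.004, 0.004]
ft_force: [1.1, -0.7, -0.0]
grip_width: 0.0682
grip_force: 0.0
time: 24.62
position: [0.5348, -0.5574, 0.2101]
tool_rot: [-0.146, 0.989, 0.001, -0.0]
ft_force: [0.3, 0.8, 0.1]
grip_width: 0.0676
grip_force: 0.0
t 24.62 pos [ 0.5348 -0.5574  0.2101] yaw 106.76 F [0.3 0.8 0.1] M [0.07 0.07 0.02] w 0.0676 gf 0.0 tilt [-0.001  0.002]
```

View pics/f.png

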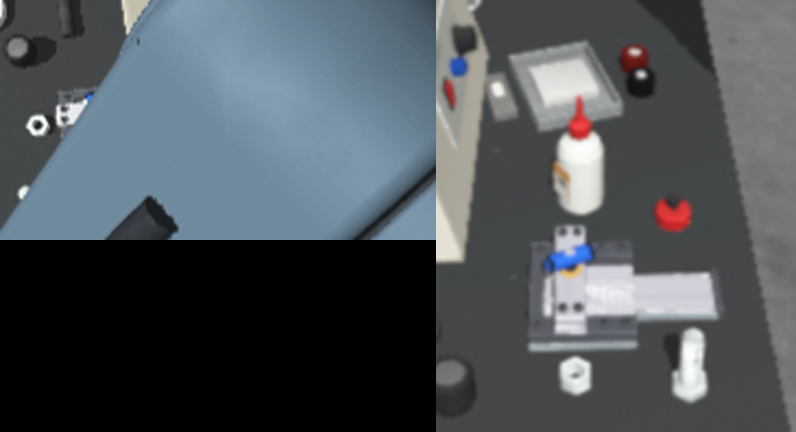

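The side view shows the plate lying flat in the tray at (565,80), with the gate, driver, bottle, magnet, bolt, nut and discs all undisturbed. Handing in.

```bash
python3 -c "
from rig import robot
print(robot.hand_in())"
```

```text
the job is handed in; nothing more can be done
None
```

I set the screw by turning the driver about 196° clockwise, drew the plate back to the front lip, laid it flat in the grey tray and handed the job in at about 25 s; the last side view showed nothing else moved.

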